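# Slide the spice boxes round in the caddy

## Task

The square wooden caddy on the kitchen counter has three lidded spice boxes in its four corners and one corner empty. Slide the box with the bar handle into the empty corner, then slide the box with the thick round knob into the place that has just come free, so that each sits square in its corner. The boxes are to be slid along the caddy's floor, not lifted, and the box with the thin peg handle stays where it is.

Things in the scene. Friction and masses are not known exactly. Their poses are not given: they have to be found in the camera images.
- caddy: Square wooden tray, fixed; 200 mm outside, 180 mm inside, floor 8 mm thick, rim 24 mm high, no dividers. Origin: middle of its underside; x, y along its sides, any yaw. Four places, centred at x, y = +-45 mm: (-45,-45) starts empty, the knob box starts at (45,45), the bar and peg boxes at the other two, either way round. About 10 mm free between boxes, 5 mm to the rim.
- bar_box: Shallow glazed white square spice box with its lid fast on it, 80 x 80 mm, 30 mm high to the flat top of the lid, about 0.4 kg, sliding easily on the caddy's floor. Upright on the middle of the lid: a dark wooden bar handle, 52 mm long and 14 mm thick, 34 mm tall (top 64 mm above the underside). Origin: centre of the underside; z up; x and y along the box's sides, the bar's length along x.
- knob_box: Shallow glazed white square spice box with its lid fast on it, 80 x 80 mm, 30 mm high to the flat top of the lid, about 0.4 kg, sliding easily on the caddy's floor. Upright on the middle of the lid: a dark wooden thick round upright knob, 36 mm in diameter, 34 mm tall (top 64 mm above the underside). Origin: centre of the underside; z up; x and y along the box's sides.
- peg_box: Shallow glazed white square spice box with its lid fast on it, 80 x 80 mm, 30 mm high to the flat top of the lid, about 0.4 kg, sliding easily on the caddy's floor. Upright on the middle of the lid: a dark wooden thin round peg, 16 mm in diameter, 34 mm tall (top 64 mm above the underside). Origin: centre of the underside; z up; x and y along the box's sides. It is to stay where it is.
Mind the look-alikes: they are no part of the job. What is shaped like the knob_box but yellow is not meant.

How it is judged:
On the way, in this order (a step that is already met when the one before it is completed fails the run):
1. the bar box is slid into the empty corner (x of bar_box in the frame of caddy between -0.06 and -0.03 m and y of bar_box in the frame of caddy between -0.06 and -0.03 m and z of bar_box in the frame of caddy below 0.014 m and angle between the x axis of bar_box and the x axis of caddy, either way round below 0.18 rad), for 0.2 s.
2. the knob box is slid into the place that the bar box has left (((x of knob_box in the frame of caddy between -0.06 and -0.03 m and y of knob_box in the frame of caddy between 0.03 and 0.06 m and z of knob_box in the frame of caddy below 0.014 m and angle between the x axis of knob_box and the x axis of caddy, either way round below 0.18 rad) or (x of knob_box in the frame of caddy between 0.03 and 0.06 m and y of knob_box in the frame of caddy between -0.06 and -0.03 m and z of knob_box in the frame of caddy below 0.014 m and angle between the x axis of knob_box and the x axis of caddy, either way round below 0.18 rad))), for 0.2 s.
At the end, for the whole second after the job is handed in: The bar box stands on the caddy's floor in the corner that was empty and the knob box in the quarter that the bar box left, each within 15 mm of the quarter's centre along both of the caddy's axes and within 10 degrees of square; the peg box is within 15 mm of where it began; all are at rest (all of step 1 and ((x of knob_box in the frame of caddy between -0.06 and -0.03 m and y of knob_box in the frame of caddy between 0.03 and 0.06 m and z of knob_box in the frame of caddy below 0.014 m and angle between the x axis of knob_box and the x axis of caddy, either way round below 0.18 rad) or (x of knob_box in the frame of caddy between 0.03 and 0.06 m and y of knob_box in the frame of caddy between -0.06 and -0.03 m and z of knob_box in the frame of caddy below 0.014 m and angle between the x axis of knob_box and the x axis of caddy, either way round below 0.18 rad)) and distance of peg_box from where it was at the start of the episode below 0.015 m and linear speed of each of bar_box, knob_box, peg_box below 0.02 m/s); the robot touches nothing.
It fails at once if the bar box is lifted more than 12 mm off the caddy's floor (z of bar_box in the frame of caddy above 0.02 m).
It fails at once if the knob box is lifted more than 12 mm off the caddy's floor (z of knob_box in the frame of caddy above 0.02 m).
It fails at once if the peg box is lifted more than 12 mm off the caddy's floor (z of peg_box in the frame of caddy above 0.02 m).
It also fails if it takes over 43 s, if anything falls off the work surface, if the arm or the gripper's body presses on something with over 40 N, if the wrist force passes 120 N, or if a joint passes its speed limit or range.

## Robot

A 6-joint arm with a two-finger parallel gripper is mounted at the origin on the work surface. World frame = base frame: x ahead of the robot, y to its left, z up, the work surface at z = 0. Lengths are in m, angles in rad, forces in N, time in s.
With the tool pointing down it reaches from about 0.3 to 0.775 m from the base axis. Payload 14.6 kg.
Tool frame: the origin (TCP) lies at the very end of the fingers, on their centre line; the grasp point (between the pads) lies 19 mm behind it; z points along the fingers, y is the line along which they close (so a half turn about z gives the same grasp; the last joint's range is limited). The gripper opens to 94 mm and grips with 3 to 60 N. Pads are 16 mm wide; open, the fingers measure 119 mm over their backs; the gripper's body (75 mm by 177 mm) begins 78 mm behind the grasp point.
Start: joints at [-1.411, 0.3, 1.521, -0, 1.321, -0.067], TCP at [0.124, -0.536, 0.205] pointing down, gripper open.
Joint ranges: [-3.03, 3.03], [-0.79, 2.21], [0.23, 2.52], [-1.04, 4.18], [0, 3.07], [-2.55, 2.55]. Speed limits (rad/s): [2.22, 2.22, 2.57, 3.14, 3.14, 3.14].

## Interface

Orientations are given as [roll, pitch, yaw] about the fixed x, y, z axes, in that order (R = Rz(yaw) Ry(pitch) Rx(roll)).
In Python, from station import ctrl, camera, camera_info, finder gives the robot as it stands.
- The arm moves only by the tool carry_out, never from a script. Its argument "motion" is a list of rows, each a list of 2 entries, a list of its own where there are three numbers: the shift along the tool's x, y, z as a fraction of full scale, then the turn about the tool's z as a fraction of full scale. A call has 1 to 12 rows; each row is the pose to reach, as a shift and turn from the pose commanded when the call began, along the tool's axes at that moment, turning the shorter way round; what a row does not reach only later rows make up. Full scale, the value 1, is 200 mm for a shift and 360 degrees for a turn. A row lasts 1/10 s, in which the tool goes at most 50 mm and 8.59 degrees, less where a joint would pass 70% of its speed; a pose out of reach is approached as far as the arm can. A call with a number of a shift or a turn outside -1 to 1 is refused whole. A call with a gripper value outside its range is refused whole. "hand" is the closure, from -1 (fully open) to 1 (shut), set as the call begins (left out, the last holds). The fingers move at their own pace and stop on an object; "force" is the grip in N (left out, the last holds). Time passes only in rows, so rows that repeat a pose let the fingers close. It gives the time, the measured TCP pose, the force, the opening and the grip force at its end, in the units of the state.
- ctrl.get_obs(): the state, without advancing time (a new reading comes with each control period).
- camera(name): name is "scene" or "top" or "wrist"; returns (picture, depth): 400x640x3 uint8, blue, green, red; 400x640 float32, m along the optical axis (not along the pixel's ray), 0 where there is no reading.
- camera_info(name): a dict with "camera_matrix" (3x3 intrinsics, pixels), "origin" and "attitude" of the camera in the world. Camera axes: x right, y down, z forward; pixel columns grow to the right and rows downward; lengths in m; the calibration is good to about 2 mm. A picture is of the moment at which its call begins: read the wrist's pose just before it. camera_info takes no time and is no camera call; for the wrist camera it gives the pose at the moment of the call.
- ctrl.hand_in(): hands the job in; it is judged then, once.
Trained networks look in the newest picture that a camera, given by its name, has taken for a name from the list of things; names that differ only in an ending like _2 or _b are one class to them, and where a whole thing is asked for, a point or a joint stands for the part that bears it (a point fixed in the world has none). Each returns a list of dicts, best first, with "conf" (0 to 1); they miss things now and then, are a little off and sometimes report something else, mostly with a low value. They report only what shows in the picture. A call takes as long as a camera call. They do not tell look-alikes from the thing itself.
- finder.boxes_of(camera, query): "location" ([column, row] in pixels, amid what is visible of it).
- finder.cut_out(camera, query): "mask" (400x640 bool, what is visible of it) and "location" ([column, row] in pixels, amid what is visible of it).
- finder.pinpoint(camera, query): "location" ([column, row] in pixels: a listed point, or the origin of a listed thing).
The state is a dict: "time_s": time; "qpos": joint angles; "joint_vel": joint speeds; "tau": joint torques, N m; "ee_pos": TCP position; "eef_rot": TCP orientation; "force": force on the tool from outside, world axes, zero at the start; "moment": the same for the moment, N m; "grip_width": finger opening in m; "grip_force": force on a finger pad.
Only numpy, scipy, OpenCV 4.12 (cv2) and the standard library are available. Lean on these libraries where they do the work, as an engineer would, in place of code of your own. Each camera call takes 0.05 s, during which the arm holds its last target. There are 200 camera calls.

## Working session

There is one attempt and no reset: what is moved stays moved. The work goes in short steps, Python scripts to look and compute and a tool call to move; the robot and the scene stay as the last step left them, time stands still between calls to the robot, and variables do not carry over. Pictures are saved under pics/ and viewed, at most 10 in all, crops included, and the job is handed in when it is done.

Besides the shell and the picture viewer there is one more tool, called as name(argument=value, ...) on one line, values as JSON. carry_out: Moves the arm, as the interface text tells. Its arguments: {"type":"object","properties":{"motion":{"type":"array","items":{"type":"array"}},"hand":{"type":"number"},"force":{"type":"number"}},"required":["motion"]}

```bash
mkdir -p pics; ls; cat > h.py <<'E'
import numpy as np, cv2
from station import ctrl, camera, camera_info, finder
from scipy.spatial.transform import Rotation as R
def cam(n):
    i=camera_info(n); K=np.array(i["camera_matrix"]); o=np.array(i["origin"]); a=np.array(i["attitude"])
    M=a if a.shape==(3,3) else R.from_euler('xyz',a).as_matrix()
    return K,o,M
def at_z(c,px,z):
    K,o,M=c; d=M@np.linalg.inv(K)@np.array([px[0],px[1],1.]); return o+d*(z-o[2])/d[2]
def cloud(c,dep):
    K,o,M=c; v,u=np.mgrid[:400,:640]
    p=np.stack([(u-K[0,2])/K[0,0]*dep,(v-K[1,2])/K[1,1]*dep,dep],-1)
    return p@M.T+o
E
python3 - <<'E'
from h import *
print(camera_info("top"),camera_info("scene"))
pic,dep=camera("top"); cv2.imwrite("pics/top1.png",pic)
c=cam("top"); P=cloud(c,dep)
for q in ["caddy","bar_box","knob_box","peg_box"]:
    for r in finder.cut_out("top",q)[:3]:
        m=r["mask"]&(dep>0); 
        print(q,round(r["conf"],2),r["location"],m.sum(),np.median(P[m],0).round(3),np.percentile(P[m][:,2],[5,95]).round(3))
    for r in finder.pinpoint("top",q)[:3]: print('  pin',r["conf"],r["location"],at_z(c,r["location"],0.008).round(4))
E
```

```text
pics
{'camera_matrix': array([[491.52347171,   0.        , 324.7208954 ],
       [  0.        , 491.52347171, 204.68899656],
       [  0.        ,   0.        ,   1.        ]]), 'origin': array([ 0.37682578, -0.04698528,  1.03460504]), 'attitude': array([-3.0042527 , -0.02084071, -1.58585352])} {'camera_matrix': array([[419.79128483,   0.        , 317.81243761],
       [  0.        , 419.79128483, 199.52511687],
       [  0.        ,   0.        ,   1.        ]]), 'origin': array([ 1.00674191, -0.13099847,  0.54490702]), 'attitude': array([-2.35656872, -0.01662721,  1.41559378])}
caddy 0.82 [296.5, 195.4] 4468 [ 0.542 -0.012  0.011] [0.006 0.027]
  pin 0.77 [310.3, 206.5] [ 0.5149 -0.0401  0.008 ]
bar_box 0.63 [329.7, 180.6] 1488 [ 0.561 -0.081  0.039] [0.029 0.073]
  pin 0.79 [330.9, 181.8] [ 0.5673 -0.0844  0.008 ]
knob_box 0.88 [421.0, 246.9] 1610 [ 0.426 -0.267  0.031] [0.015 0.065]
knob_box 0.68 [421.3, 169.8] 1495 [ 0.578 -0.266  0.031] [0.017 0.065]
knob_box 0.62 [332.0, 224.1] 1508 [ 0.47  -0.089  0.039] [0.034 0.073]
  pin 0.85 [417.2, 172.7] [ 0.585  -0.2692  0.008 ]
  pin 0.82 [418.6, 246.0] [ 0.4287 -0.2657  0.008 ]
  pin 0.7 [332.5, 222.1] [ 0.4813 -0.0863  0.008 ]
peg_box 0.98 [288.4, 231.7] 1604 [0.47  0.001 0.038] [0.013 0.043]
  pin 0.84 [292.2, 227.6] [ 0.4708 -0.0017  0.008 ]
```

View pics/top1.png

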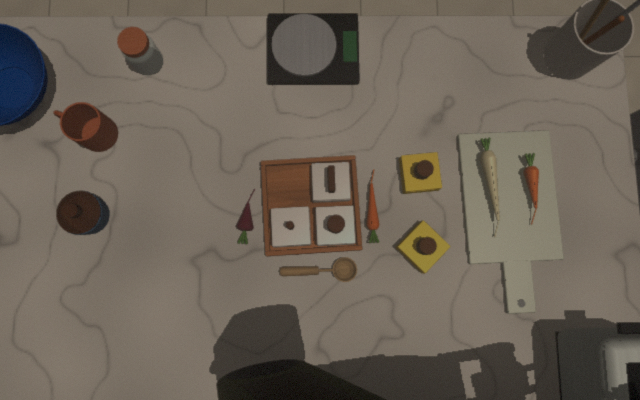

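The picture shows the caddy (cols 262–361, rows 157–255). The empty corner is top-left, the bar box is at (331,181), the knob box at (336,224) and the peg box at (290,226). The yellow look-alikes stand outside it at (421,172) and (424,246). Next I fit the poses accurately.

```bash
cat >> h.py <<'E'
def measure(show=True):
    pic,dep=camera("top"); c=cam("top"); P=cloud(c,dep)
    hsv=cv2.cvtColor(pic,cv2.COLOR_BGR2HSV); out={}
    # caddy outline: brown saturated or inside, take hull of brown pixels at rim height
    roi=np.zeros((400,640),bool); roi[150:262,255:368]=1
    brown=roi&(hsv[...,1]>80)&(hsv[...,0]<20)
    n,l,s,_=cv2.connectedComponentsWithStats(brown.astype(np.uint8)); k=1+s[1:,4].argmax()
    pts=np.argwhere(l==k)[:,::-1].astype(float)
    w=np.array([at_z(c,p,0.024)[:2] for p in pts],np.float32)
    r=cv2.minAreaRect(w*1000); out["caddy"]=r
    white=(roi&(hsv[...,1]<60)&(hsv[...,2]>90)).astype(np.uint8)
    white=cv2.erode(white,np.ones((2,2)))
    n,l,s,ce=cv2.connectedComponentsWithStats(white)
    for k in range(1,n):
        if s[k,4]>500:
            pts=np.argwhere(l==k)[:,::-1]
            w=np.array([at_z(c,p,0.038)[:2] for p in pts],np.float32)
            out["box%d"%k]=cv2.minAreaRect(w*1000)
    h=roi&(P[...,2]>0.062)&(P[...,2]<0.085)
    n,l,s,ce=cv2.connectedComponentsWithStats(h.astype(np.uint8))
    for k in range(1,n):
        if s[k,4]>10:
            pts=np.argwhere(l==k)[:,::-1]
            w=np.array([at_z(c,p,0.072)[:2] for p in pts],np.float32)
            out["han%d"%k]=cv2.minAreaRect(w*1000)
            print(k,s[k,4],np.median(P[l==k],0).round(4))
    for k,v in out.items(): print(k,[np.round(x,1) for x in v])
    o=ctrl.get_obs(); print(o["time_s"],np.round(o["ee_pos"],4),np.round(o["eef_rot"],4),np.round(o["force"],1),o["grip_width"])
    return pic
E
python3 - <<'E'
from h import *
pic=measure()
cv2.imwrite("pics/crop1.png",cv2.resize(pic[145:270,245:375],None,fx=4,fy=4,interpolation=cv2.INTER_CUBIC))
E
```

```text
1 187 [ 0.5632 -0.0822  0.0719]
2 257 [ 0.473  -0.089   0.0723]
3 53 [0.4719 0.0017 0.0724]
caddy [array([516.8, -40.5]), array([200.5, 200.3]), np.float64(2.9)]
box1 [array([513.4, -43.2]), array([230.5, 227.6]), np.float64(89.4)]
box2 [array([562.6, -83.7]), array([74.5, 77.5]), np.float64(89.3)]
box3 [array([471. , -91.5]), array([76.5, 76. ]), np.float64(2.2)]
box4 [array([ 4.698e+02, -1.000e-01]), array([76.4, 75.4]), np.float64(2.6)]
han1 [array([563.2, -81.4]), array([14. , 52.7]), np.float64(89.1)]
han2 [array([472. , -89.7]), array([33.5, 33.6]), np.float64(89.1)]
han3 [array([471.2,   0.7]), array([13.7, 13.9]), np.float64(89.6)]
0.5 [ 0.1237 -0.5359  0.2054] [-3.1415  0.      0.2268] [-0.6  0.  -1. ] 0.09410768944828275
```

View pics/crop1.png

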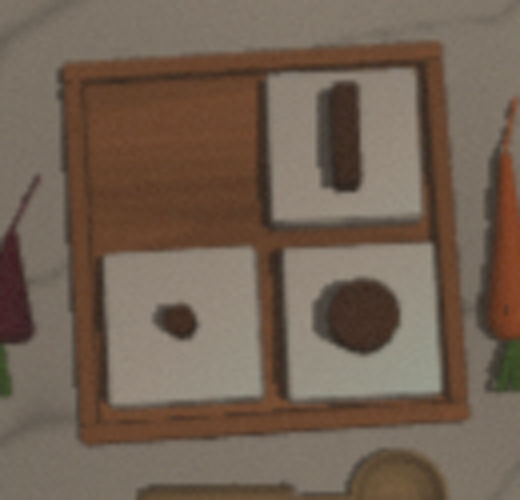

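carry_out(motion=[[[1,-0.65,0],0.038],[[1,-0.65,0],0.038],[[1,-0.65,0],0.038],[[1,-0.65,0],0.038],[[1,-0.65,0],0.038],[[1,-0.65,0],0.038]], hand=-1, force=15)

```text
time_s: 1.1
ee_pos: [0.2917, -0.3616, 0.2058]
eef_rot: [3.142, -0.001, -0.008]
force: [0.2, -1.0, -0.3]
grip_width: 0.0944
grip_force: 0.0
```

carry_out(motion=[[[0.9,-0.9,0],0],[[0.9,-0.9,0],0],[[0.9,-0.9,0],0],[[0.9,-0.9,0],0],[[0.9,-0.9,0],0],[[0.9,-0.9,0],0],[[0.9,-0.9,0],0]])

```text
time_s: 1.8
ee_pos: [0.4717, -0.1862, 0.2051]
eef_rot: [-3.141, 0.001, -0.01]
force: [-0.1, 0.9, -1.2]
grip_width: 0.094
grip_force: 0.0
```

carry_out(motion=[[[0.46,-0.52,0.3],0],[[0.46,-0.52,0.3],0],[[0.46,-0.52,0.3],0],[[0.46,-0.52,0.4],0],[[0.46,-0.52,0.5],0],[[0.46,-0.52,0.5],0],[[0.46,-0.52,0.5],0]])

```text
time_s: 2.5
ee_pos: [0.5644, -0.085, 0.1061]
eef_rot: [3.141, -0.0, -0.014]
force: [0.7, -0.5, 0.2]
grip_width: 0.0943
grip_force: 0.0
```

```bash
python3 - <<'E'
from h import *
for i in range(3):
    camera("top") ; print(np.round(ctrl.get_obs()["ee_pos"],4))
E
```

```text
[ 0.5648 -0.0849  0.1067]
[ 0.565  -0.0846  0.1069]
[ 0.565  -0.0844  0.1068]
```

carry_out(motion=[[[-0.01,-0.012,0.15],0],[[-0.01,-0.012,0.3],0],[[-0.01,-0.012,0.3],0],[[-0.01,-0.012,0.3],0]])

```text
time_s: 3.05
ee_pos: [0.5631, -0.0814, 0.0467]
eef_rot: [3.141, -0.001, -0.012]
force: [-0.2, -0.9, -0.1]
grip_width: 0.0941
grip_force: 0.0
```

carry_out(motion=[[[0,0,0],0],[[0,0,0],0],[[0,0,0],0],[[0,0,0],0],[[0,0,0],0],[[0,0,0],0],[[0,0,0],0],[[0,0,0],0],[[0,0,0],0],[[0,0,0],0]], hand=1, force=15)

```text
time_s: 4.05
ee_pos: [0.5627, -0.0812, 0.0454]
eef_rot: [3.141, 0.0, -0.012]
force: [-0.1, -0.8, 0.1]
grip_width: 0.0172
grip_force: 0.6
```

carry_out(motion=[[[0,0,0],0],[[0,0,0],0],[[0,0,0],0],[[0,0,0],0]])

```text
time_s: 4.45
ee_pos: [0.5627, -0.0812, 0.0454]
eef_rot: [3.142, 0.0, -0.012]
force: [0.5, -1.6, -0.3]
grip_width: 0.0138
grip_force: 15.0
```

carry_out(motion=[[[-0.003,-0.05,0],-0.004],[[-0.006,-0.1,0],-0.008],[[-0.009,-0.16,0],-0.01],[[-0.012,-0.22,0],-0.01],[[-0.015,-0.28,0],-0.01],[[-0.018,-0.34,0],-0.01],[[-0.02,-0.38,0],-0.01],[[-0.022,-0.41,0],-0.01],[[-0.022,-0.43,0],-0.01],[[-0.022,-0.44,0],-0.01],[[-0.022,-0.44,0],-0.01],[[-0.022,-0.44,0],-0.01]])

```text
time_s: 5.65
ee_pos: [0.5594, 0.0069, 0.0454]
eef_rot: [-3.141, 0.0, 0.051]
force: [0.6, 1.2, 0.5]
grip_width: 0.0139
grip_force: 15.0
```

carry_out(motion=[[[0,0,0],0],[[0,0,0],0],[[0,0,0],0],[[0,0,0],0],[[0,0,0],0],[[0,0,0],0],[[0,0,-0.2],0],[[0,0,-0.35],0],[[0,0,-0.35],0]], hand=-1)

```text
time_s: 6.55
ee_pos: [0.5612, 0.0069, 0.1195]
eef_rot: [3.141, -0.007, 0.051]
force: [-0.5, -0.3, -0.8]
grip_width: 0.0826
grip_force: 0.0
```

carry_out(motion=[[[-0.46,0.46,0],0],[[-0.46,0.46,0],0],[[-0.46,0.46,0],0],[[-0.46,0.46,0],0],[[-0.46,0.46,0],0]])

```text
time_s: 7.05
ee_pos: [0.4721, -0.0898, 0.1152]
eef_rot: [-3.141, 0.0, 0.05]
force: [0.4, -0.3, -0.4]
grip_width: 0.0943
grip_force: 0.0
```

```bash
python3 - <<'E'
from h import *
pic=measure(); s,_=camera("scene")
cv2.imwrite("pics/p2.png",np.hstack([cv2.resize(pic[145:270,245:375],(390,375)),s[20:395,130:540]]))
E
```

```text
1 184 [0.561  0.0073 0.0721]
caddy [array([516.8, -40.5]), array([200.4, 200.3]), np.float64(2.9)]
box1 [array([560. , -44.6]), array([137.6, 230.5]), np.float64(0.2)]
box2 [array([568.7,   8.2]), array([76.3, 58.6]), np.float64(89.4)]
han1 [array([560.2,   8.2]), array([13.9, 52.6]), np.float64(89.8)]
7.1 [ 0.4725 -0.0894  0.1152] [-3.1414  0.      0.0507] [ 0.5 -0.1  0.5] 0.0937876186940456
```

View pics/p2.png

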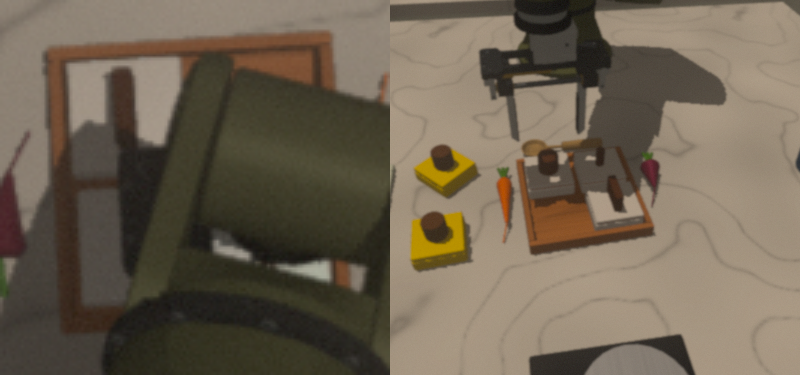

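The bar box now sits in its corner (handle at 560, 8 mm against a target of 559.5, 6.7). The arm is above the knob, so I descend and grip.

carry_out(motion=[[[0,0,0.15],0],[[0,0,0.3],0],[[0,0,0.345],0],[[0,0,0.345],0],[[0,0,0.345],0]])

```text
time_s: 7.65
ee_pos: [0.4729, -0.0895, 0.0474]
eef_rot: [3.141, -0.001, 0.051]
force: [-0.1, -0.1, -0.2]
grip_width: 0.0943
grip_force: 0.0
```

carry_out(motion=[[[0,0,0],0],[[0,0,0],0],[[0,0,0],0],[[0,0,0],0],[[0,0,0],0],[[0,0,0],0],[[0,0,0],0],[[0,0,0],0],[[0,0,0],0],[[0,0,0],0],[[0,0,0],0],[[0,0,0],0]], hand=1, force=20)

```text
time_s: 8.85
ee_pos: [0.4722, -0.0897, 0.0465]
eef_rot: [3.141, -0.0, 0.051]
force: [-0.9, -1.8, -0.9]
grip_width: 0.0358
grip_force: 20.0
```

carry_out(motion=[[[0.05,-0.001,0],0],[[0.1,-0.002,0],0],[[0.16,-0.003,0],0],[[0.22,-0.004,0],0],[[0.28,-0.005,0],0],[[0.34,-0.006,0],0],[[0.39,-0.007,0],0],[[0.42,-0.007,0],0],[[0.44,-0.007,0],0],[[0.455,-0.007,0],0],[[0.455,-0.007,0],0],[[0.455,-0.007,0],0]])

```text
time_s: 10.05
ee_pos: [0.5632, -0.0836, 0.0465]
eef_rot: [3.142, -0.001, 0.051]
force: [2.4, -0.2, 0.1]
grip_width: 0.0356
grip_force: 20.0
```

carry_out(motion=[[[0,0,0],0],[[0,0,0],0],[[0,0,0],0],[[0,0,0],0],[[0,0,0],0],[[0,0,0],0],[[0,0,0],0],[[0,0,-0.2],0],[[0,0,-0.4],0],[[0,0,-0.6],0],[[0,0,-0.6],0],[[0,0,-0.6],0]], hand=-1)

```text
time_s: 11.25
ee_pos: [0.5631, -0.0836, 0.1669]
eef_rot: [3.141, -0.001, 0.051]
force: [0.2, -0.7, -1.0]
grip_width: 0.0939
grip_force: 0.0
```

carry_out(motion=[[[-0.7,0.8,0],0],[[-0.7,0.8,0],0],[[-0.7,0.8,0],0],[[-0.7,1,0],0],[[-0.7,1,0],0],[[-0.7,1,0],0],[[-0.7,1,0],0]])

```text
time_s: 11.95
ee_pos: [0.4325, -0.2907, 0.1651]
eef_rot: [-3.14, 0.002, 0.049]
force: [0.7, 0.1, -0.3]
grip_width: 0.0942
grip_force: 0.0
```

```bash
python3 - <<'E'
from h import *
pic=measure()
cv2.imwrite("pics/p3.png",cv2.resize(pic[125:290,225:435],None,fx=3,fy=3))
E
```

```text
1 181 [0.5608 0.0073 0.0721]
2 254 [ 0.563  -0.0823  0.0724]
3 52 [0.4719 0.0016 0.0729]
caddy [array([516.8, -41. ]), array([200.4, 200.3]), np.float64(2.9)]
box1 [array([513.7, -43.2]), array([230.5, 227.1]), np.float64(89.4)]
box2 [array([561. , -83.6]), array([78.8, 77. ]), np.float64(1.7)]
box3 [array([558.3,   6.8]), array([78.9, 76. ]), np.float64(3.0)]
box4 [array([ 4.698e+02, -1.000e-01]), array([76.6, 76.1]), np.float64(2.7)]
han1 [array([561.2,   8.2]), array([13.9, 50.6]), np.float64(89.8)]
han2 [array([563.7, -81.9]), array([35.5, 34.2]), np.float64(43.8)]
han3 [array([471.2,   0.7]), array([13.8, 13.8]), np.float64(89.3)]
12.0 [ 0.4331 -0.2899  0.1653] [-3.1402e+00  1.4000e-03  5.0500e-02] [0.  1.3 0.9] 0.09400247989943997
```

View pics/p3.png

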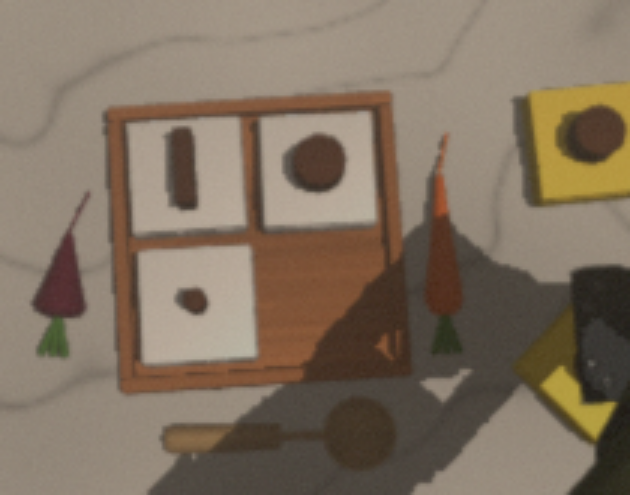

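The crop shows the bar box at top-left (183,168) and the knob box at top-right (318,162), both square. The peg box at (192,300) hasn't moved, and the arm is clear of the caddy.

```bash
python3 -c "
from station import ctrl
print(ctrl.hand_in())"
```

```text
the job is handed in; nothing more can be done
None
```

The bar box is in the corner that was empty and the knob box is in the place it left, both square and within about 3 mm of centre by the last picture; the peg box did not move, and I handed the job in at about 12 s (no verdict came back).

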